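Pack the baking tools under the leaning lid

TASK

Put the baking tools away in the clear storage box, reaching in under its leaning lid. First lay the bench scraper flat on the box floor against the clear divider that runs along the box's far side: blade edge flush along the divider and its end right up against the right, hinge-side wall; feel gently for the divider, which must not be shoved out of place, and let go. Then put the wooden spoon and the round cutter into the space left, wholly inside, keeping the scraper snug; leave the lid standing open and leave the jar, the plate and the mug alone.

Things in the scene. Friction and masses are not known exactly. Their poses are not given: they have to be found in the camera images.
- box: Clear plastic box, fixed, outside 258 (x) x 278 (y) x 55 mm high; walls and floor 4 mm. Origin: centre of its underside. x points to the hinge-side wall, on the robot's right (inner face at x = +125 mm); y points away from the robot to the far wall (inner face at y = +135 mm); z up. Its yaw is -1.571 +- 0.15 rad. It holds the divider: see box_corner.
- box_corner (a point): Inner far right (hinge-side) corner at floor level, (125, 135, 4) mm in box. A clear divider (3 mm thick, 40 mm high, blue top edge) runs along box x over its whole length, parallel to the far wall, its near face anywhere from y = 85 to 120 mm in box: its place is not reported, find it by touch or sight. It slides in grooves along y only when pushed with over 25 N.
- lid (a joint): Angle of the clear flip-top lid, rad: 0 = shut on the rim, grows as it opens. A stop ends it at 1.02; it starts at 0.95 to 1.0, leaning over the right part of the box, so a gripper must reach in below it at a slant from the left (tool tilted about 25 to 40 degrees, fingers pointing down and to the right). The stiff hinge (friction 0.32 N m) holds it where it is left.
- lid_hinge (a point): Middle of the lid's hinge line, at the top of the right wall: (129, 0, 55.5) mm in the box's frame; the hinge line runs along the box's y.
- lid_tab (a point): Outer face of the blue tab (18 x 90 x 6 mm) on the middle of the lid's free edge, 266 mm from the hinge. The lid is a flat panel 258 x 278 x 5 mm without the tab.
- scraper: Bench scraper lying flat, 120 (x) x 100 (y) mm: dark wooden bar handle 120 x 24 x 28 mm high along x, centred at y = -38 mm; steel blade 3 mm thick, level with the handle's underside, its straight edge at y = +50 mm. Origin: centre of the footprint's underside. Starts with z up, yaw -1.571 +- 0.3 rad (blade points away from the robot). Mass 0.11 to 0.21 kg.
- scraper_near (a point): One end of the scraper's blade edge, (-60, 50, 1.5) mm in the scraper's frame (the left end at the start).
- scraper_far (a point): Other end of the scraper's blade edge, (60, 50, 1.5) mm in its frame (the right end at the start; it belongs at the hinge-side wall).
- scraper_handle (a point): Centre of the scraper's handle, (0, -38, 14) mm in its frame.
- spoon: Small wooden spoon, 190 mm long, lying along its x axis with the bowl (48 mm across, 14 mm high) to +x; round handle 14 mm thick. Origin on its centre line at the underside, midway along. Yaw -1.571 +- 0.3 rad at the start (bowl to the right). Mass about 50 g.
- spoon_grip (a point): On the spoon's handle axis about at its centre of mass, 15 mm bowl-side of the middle, 9.5 mm up: where to grip.
- spoon_tip (a point): Bowl end of the spoon, 95 mm from its middle.
- spoon_end (a point): Handle end of the spoon, 95 mm from its middle.
- cutter: Round steel pastry cutter: an open ring 50 mm across outside, wall 3 mm, 36 mm high, standing on its rim. Origin: centre of its underside. Mass about 60 g.
- jar: Bystander: amber glass jar with a steel cap, 58 mm across, 85 mm high. Origin: centre of its underside.
- plate: Bystander: terracotta ceramic plate, 140 mm across, 20 mm high. Origin: centre of its underside.
- mug: Bystander: blue ceramic mug, 80 mm across, 85 mm high, handle to its +y. Origin: centre of its underside.
Mind the look-alikes: they are no part of the job. What is meant by the spoon is not red, and is the smaller of those in its own colour.

How it is judged (in metres and radians):
On the way:
1. the scraper lies flat on the box floor, blade edge flush along the divider (within 2.5 mm, 0.03 rad), end within 3 mm of the hinge-side wall, and is released (y of divider_c0 in the frame of scraper between 0.049 and 0.054 m and angle between the x axis of scraper and the x axis of box, either way round below 0.03 rad and x of scraper_far in the frame of box above 0.122 m and z of each of scraper_near, scraper_far in the frame of box below 0.01 m and z of scraper_handle in the frame of box below 0.023 m and angle between scraper's own z axis and vertical below 0.1 rad and contact force between the fingers and scraper below 0.2 N), for 0.2 s.
At the end, for the whole second after the job is handed in: Scraper flat on the box floor, blade edge flush along the divider (within 2.5 mm, parallel within 0.03 rad), end within 3 mm of the hinge-side wall; spoon and cutter wholly inside below the rim; divider not shifted over 5 mm; lid open over 0.85 rad; all released and at rest (all of step 1 and x of spoon_tip in the frame of box between -0.126 and 0.126 m and y of spoon_tip in the frame of box between -0.136 and 0.136 m and z of spoon_tip in the frame of box between 0 and 0.05 m and x of spoon_end in the frame of box between -0.126 and 0.126 m and y of spoon_end in the frame of box between -0.136 and 0.136 m and z of spoon_end in the frame of box between 0 and 0.05 m and x of cutter in the frame of box between -0.126 and 0.126 m and y of cutter in the frame of box between -0.136 and 0.136 m and z of cutter in the frame of box between 0 and 0.05 m and value of joint lid above 0.85 rad and linear speed of each of scraper, spoon, cutter below 0.02 m/s and contact force between the fingers and spoon below 0.2 N and contact force between the fingers and cutter below 0.2 N); the robot touches nothing.
It fails at once if the jar is shifted more than 20 mm or tipped (distance of jar from where it was at the start of the episode above 0.02 m or angle between jar's own z axis and vertical above 0.2 rad).
It fails at once if the plate is shifted more than 20 mm or tipped (distance of plate from where it was at the start of the episode above 0.02 m or angle between plate's own z axis and vertical above 0.2 rad).
It fails at once if the mug is shifted more than 20 mm or tipped (distance of mug from where it was at the start of the episode above 0.02 m or angle between mug's own z axis and vertical above 0.2 rad).
It fails at once if the divider is shoved more than 5 mm (distance of divider_c0 from where it was at the start of the episode above 0.005 m).
It also fails if it takes over 72 s, if anything falls off the work surface, if the arm or the gripper's body presses on something with over 40 N, if the wrist force passes 120 N, or if a joint passes its speed limit or range.

ROBOT

A 6-joint arm with a two-finger parallel gripper is mounted at the origin on the work surface. World frame = base frame: x ahead of the robot, y to its left, z up, the work surface at z = 0. Lengths are in mm, angles in rad, forces in N, time in s.
With the tool pointing down it reaches from about 275 to 725 mm from the base axis. Payload 5.6 kg.
Tool frame: the origin (TCP) lies midway between the tips of the shut fingers; the grasp point (between the pads) lies 19 mm behind it; z points along the fingers, y is the line along which they close (so a half turn about z gives the same grasp; the last joint's range is limited). The gripper opens to 85 mm and grips with 20 to 120 N. Pads are 22 mm wide; open, the fingers measure 114 mm over their backs; the gripper's body (76 mm by 85 mm) begins 54 mm behind the grasp point. The pads swing forward as they close: fully open they stand 13 mm farther back than shut.
Start: joints at [-0.928, 0.255, 0.108, 0, -1.424, -0.285], TCP at [192.637, -515.154, 231.283] pointing down, gripper open.
Joint ranges: [-2.95, 2.95], [-1.21, 1.97], [-1.09, 1.5], [-2.87, 1.71], [-2.94, -0.07], [-3.05, 3.05]. Speed limits (rad/s): [2.57, 2.57, 3.14, 3.14, 3.14, 3.14].

INTERFACE

Orientations are given as a rotation vector (axis times angle).
In Python, from rig import monitor, cams, job gives the robot as it stands.
- The arm moves only by the tool play_rows, never from a script. Its argument "commands" is a list of rows, each an object of numbers: "fingers": the finger opening in mm, from 0 to 85.4; "dx", "dy", "dz": the shift along the tool's x, y, z in mm; "rx", "ry", "rz": the turn, a rotation vector about the tool's x, y, z in degrees. A call has 1 to 12 rows; each row is the pose to reach, as a shift and turn from the pose commanded when the call began, along the tool's axes at that moment; what a row does not reach only later rows make up. A row lasts 1/12 s, in which the tool goes at most 41.7 mm and 7.16 degrees, less where a joint would pass 70% of its speed; a pose out of reach is approached as far as the arm can. A call with a gripper value outside its range is refused whole. The fingers move at their own pace and stop on an object; "newtons" is the grip in N (left out, the last holds). Time passes only in rows, so rows that repeat a pose let the fingers close. It gives the time, the measured TCP pose, the force, the opening and the grip force at its end, in the units of the state.
- monitor.sense(): the state, without advancing time (a new reading comes with each control period).
- cams.camera(name): name is "scene" or "top" or "wrist"; returns the picture (420x560x3 uint8, blue, green, red); there is no depth.
- cams.get_calibration(name): a dict with "fx", "fy", "cx", "cy" (pixels), "pose" (4x4, takes a point from camera to world coordinates); the wrist camera has in their place "mount" (4x4, takes a point from camera to tool coordinates, whose origin is the TCP and whose axes are the flange's). Camera axes: x right, y down, z forward; pixel columns grow to the right and rows downward; lengths in mm; the calibration is good to about 2 mm. The wrist camera is an equidistant fisheye: a pixel r from the principal point sees the ray r / f radians off the axis. A picture is of the moment at which its call begins: read the wrist's pose just before it. get_calibration takes no time and is no camera call.
- job.job_done(): hands the job in; it is judged then, once.
The state is a dict: "time_s": time; "q": joint angles; "dq": joint speeds; "joint_torque": joint torques, N m; "eef_pos": TCP position; "ee_rot": TCP orientation; "contact_force": force on the tool from outside, world axes, zero at the start; "torque": the same for the moment, N m; "gripper_width": finger opening in mm; "grasp_force": force on a finger pad.
Only numpy, scipy, OpenCV 4.12 (cv2) and the standard library are available. Lean on these libraries where they do the work, as an engineer would, in place of code of your own. Each camera call takes 0.05 s, during which the arm holds its last target. There are 200 camera calls.

## Working session

There is one attempt and no reset: what is moved stays moved. The work goes in short steps, Python scripts to look and compute and a tool call to move; the robot and the scene stay as the last step left them, time stands still between calls to the robot, and variables do not carry over. Pictures are saved under pics/ and viewed, at most 10 in all, crops included, and the job is handed in when it is done.

Besides the shell and the picture viewer there is one more tool, called as name(argument=value, ...) on one line, values as JSON. play_rows: Moves the arm, as the interface text tells. Its arguments: {"type":"object","properties":{"commands":{"type":"array"},"newtons":{"type":"number"}},"required":["commands"]}

```bash
ls; mkdir -p pics; python3 - <<'E'
from rig import monitor,cams
import cv2
print(monitor.sense())
for n in("scene","top"):
    cv2.imwrite(f"pics/{n}0.png",cams.camera(n)); print(n,cams.get_calibration(n))
print(cams.get_calibration("wrist"))
E
```

```text
pics
{'time_s': 0.0, 'q': array([-9.28409947e-01,  2.55717456e-01,  1.06978960e-01, -4.73022479e-04,
       -1.42387668e+00, -2.84584434e-01]), 'dq': array([ 0.00141325,  0.00078396, -0.00027797,  0.0002368 ,  0.00150323,
        0.00138248]), 'joint_torque': array([ 1.55420272e-03, -3.86635816e+01,  2.37941355e+01,  5.36507472e+00,
       -6.04410307e-03,  3.16388741e-05]), 'eef_pos': array([ 192.48850201, -514.68195404,  230.40150262]), 'ee_rot': array([ 5.58862598e-01, -3.09108221e+00, -2.88381945e-03]), 'contact_force': array([-0.07304162,  0.03544016,  0.73656262]), 'torque': array([-0.03862195, -0.084471  ,  0.02257026]), 'grasp_force': 0.0, 'gripper_width': 85.44714800731228}
scene {'fx': 453.13225915120387, 'fy': 453.13225915120387, 'cx': 280.3214133583447, 'cy': 209.5924774129126, 'pose': array([[-7.73337047e-01,  3.87924549e-01, -5.01462219e-01,
         1.11438651e+03],
       [ 6.33901292e-01,  4.86721512e-01, -6.01058501e-01,
         7.64991709e+02],
       [ 1.09071016e-02, -7.82698355e-01, -6.22305649e-01,
         8.50101452e+02],
       [ 0.00000000e+00,  0.00000000
[... 259 characters left out ...]
99979682e-01,  6.22856070e-03, -1.35677329e-03,
         5.66845335e+00],
       [ 5.23669824e-04, -1.31855168e-01, -9.91268854e-01,
         1.67480814e+03],
       [ 0.00000000e+00,  0.00000000e+00,  0.00000000e+00,
         1.00000000e+00]])}
{'fx': 325.19226210127806, 'fy': 325.19226210127806, 'cx': 284.2293721721935, 'cy': 212.87223081163455, 'mount': array([[ 4.84703676e-04, -9.46621107e-01, -3.22348018e-01,
         8.21849120e+01],
       [ 9.99999748e-01,  6.26300782e-04, -3.35556542e-04,
         5.03966242e-02],
       [ 5.19531721e-04, -3.22347774e-01,  9.46621172e-01,
        -1.42050754e+02],
       [ 0.00000000e+00,  0.00000000e+00,  0.00000000e+00,
         1.00000000e+00]])}
```

View pics/top0.png

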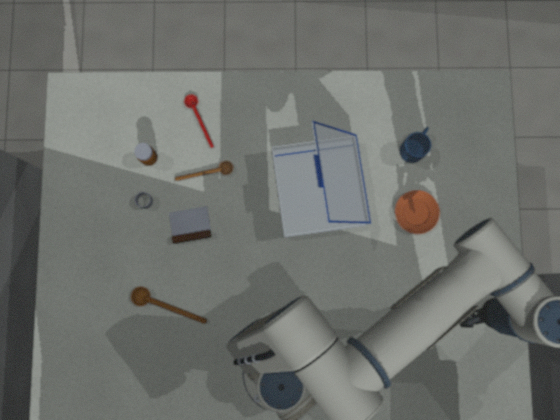

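View pics/scene0.png

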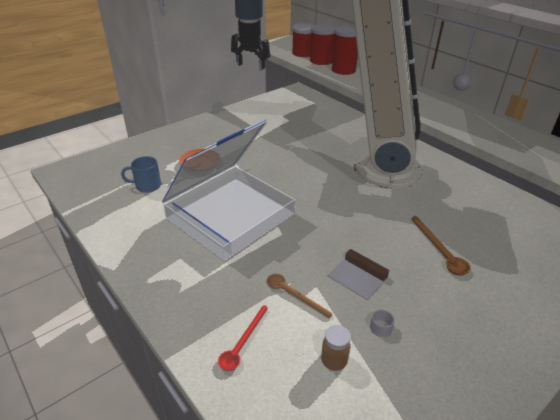

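The top view shows these spoon candidates:
- Red spoon at (200,120).
- Large brown spoon at (170,305).
- Small brown spoon at (205,171).

The small brown one fits: it isn't red, and it's the smaller of the brown pair. I'll confirm it in an enlarged crop and take rough measurements.

```bash
cat > h.py <<'E'
import numpy as np,cv2
from scipy.spatial.transform import Rotation as R
from rig import monitor,cams
def rays(n,px,pose=None):
    "px Nx2 -> origin, unit dirs (world)"
    c=cams.get_calibration(n); px=np.atleast_2d(px).astype(float)
    u=(px-[c['cx'],c['cy']])/[c['fx'],c['fy']]
    if n=="wrist":
        r=np.linalg.norm(u,axis=1,keepdims=True); d=np.hstack([u*np.sinc(r/np.pi),np.cos(r)])
        T=pose@c['mount']
    else: d=np.hstack([u,np.ones((len(u),1))]); T=c['pose']
    return T[:3,3],d@T[:3,:3].T
def plane(n,px,z,pose=None):
    o,d=rays(n,px,pose); return o+d*((z-o[2])/d[:,2])[:,None]
def pose():
    s=monitor.sense(); T=np.eye(4);T[:3,:3]=R.from_rotvec(s['ee_rot']).as_matrix();T[:3,3]=s['eef_pos'];return T
def shoot(name,file=None):
    T=pose(); im=cams.camera(name)
    if file: cv2.imwrite('pics/'+file,im)
    return im,T
def toolR(yaw,tilt):
    "closing axis y at world angle yaw+90 (object x at yaw); tilt: fingers lean towards object +x"
    s,c=np.sin(tilt),np.cos(tilt); x=np.array([np.cos(yaw),np.sin(yaw),0]); k=np.array([0,0,1.])
    z=s*x-c*k; tx=c*x+s*k
    return np.c_[tx,np.cross(z,tx),z]
def go(p,Rt,T=None):
    T=pose() if T is None else T
    d=T[:3,:3].T@(np.array(p)-T[:3,3]); r=R.from_matrix(T[:3,:3].T@Rt).as_rotvec(degrees=True)
    print('d',d.round(1),'r',r.round(2),'rows>=',round(max(np.linalg.norm(d)/41.7,np.linalg.norm(r)/7.16),1))
def comps(m,mn=15):
    n,l,st,ce=cv2.connectedComponentsWithStats(m.astype('uint8'))
    return [(l==i) for i in np.argsort(-st[1:,4])+1 if st[i,4]>=mn]
def rect(m): 
    ys,xs=np.nonzero(m); return cv2.minAreaRect(np.c_[xs,ys].astype('float32'))
E
python3 - <<'E'
from h import *
im=cv2.imread('pics/top0.png'); sc=cv2.imread('pics/scene0.png')
a=cv2.resize(im[85:255,110:380],None,fx=2.9,fy=2.9,interpolation=cv2.INTER_CUBIC); cv2.imwrite('pics/c1.png',a)
hsv=cv2.cvtColor(im,cv2.COLOR_BGR2HSV).astype(int);H,S,V=hsv[...,0],hsv[...,1],hsv[...,2]
roi=np.zeros(H.shape,bool); roi[80:260,120:400]=1
for nm,m,z in (('brown',(H<22)&(S>100),10),('blue',(H>105)&(H<125)&(S>110),44)):
    for c in comps(m&roi,12)[:6]:
        r=rect(c); bp=cv2.boxPoints(r); print(nm,c.sum(),np.round(r[0]),np.round(r[1]),round(r[2]),plane('top',[r[0]],z)[0].round(),plane('top',bp,z)[:,:2].round().tolist())
E
```

```text
brown 279 [202. 119.] [57. 13.] 59 [785. 246.  10.] [[855.0, 311.0], [877.0, 276.0], [715.0, 182.0], [694.0, 217.0]]
brown 249 [203. 170.] [11. 56.] 83 [620. 239.  10.] [[627.0, 329.0], [648.0, 154.0], [613.0, 149.0], [591.0, 324.0]]
brown 127 [188. 237.] [ 6. 31.] 81 [410. 284.  10.] [[412.0, 332.0], [426.0, 239.0], [409.0, 236.0], [395.0, 329.0]]
brown 85 [397. 211.] [24.  4.] 90 [ 487. -364.   10.] [[525.0, -359.0], [525.0, -372.0], [450.0, -369.0], [450.0, -357.0]]
brown 83 [150. 159.] [ 9. 16.] 50 [656. 408.  10.] [[651.0, 436.0], [683.0, 398.0], [661.0, 380.0], [629.0, 418.0]]
brown 13 [207. 233.] [4. 5.] 14 [422. 226.  10.] [[416.0, 234.0], [430.0, 231.0], [427.0, 219.0], [413.0, 222.0]]
blue 139 [318. 171.] [32.  4.] 81 [ 609. -120.   44.] [[657.0, -106.0], [659.0, -119.0], [561.0, -133.0], [559.0, -120.0]]
```

View pics/c1.png

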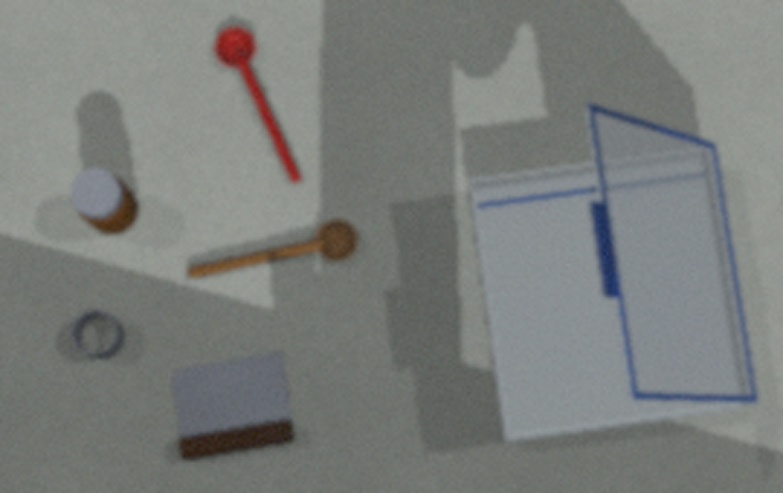

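The crop confirms it: the small brown spoon, at about (203,170) in the full top view, is the target. The scraper is at (190,225), the cutter at (144,200), and the divider's blue edge runs from about (275,156) to (352,145). The next step is rough poses from these corner pixels.

```bash
python3 - <<'E'
from h import *
f=lambda u,v:(110+u/2.9,85+v/2.9)
hf,hn=plane('top',[f(713,145),f(755,400)],55.5); d=plane('top',[f(478,206),f(703,175)],44)
fr=plane('top',[f(590,105),f(635,397)],55.5+258*np.sin(.97))
yaw=np.arctan2(*(hf-hn)[1::-1])-np.pi/2
Rz=R.from_euler('z',yaw).as_matrix(); o=(hf+hn)/2-Rz@[129,0,55.5]
print('hinge',hf.round(),hn.round(),np.linalg.norm(hf-hn),'yaw',yaw,'box',o.round(),'div in box',((d-o)@Rz).round(1),'lid free',((fr-o)@Rz).round(1))
dv=d[1]-d[0];print('div yaw',np.arctan2(dv[1],dv[0]))
print('rim left near',((plane('top',[f(505,440),f(472,185)],55)-o)@Rz).round(1))
print('cutter',plane('top',[f(99,335)],36))
print('scr handle ends top',plane('top',[f(183,452),f(292,431)],14), 'edge',plane('top',[f(172,369),f(283,352)],3))
print('spoon',plane('top',[f(192,272),f(353,238)],7))
E
```

```text
hinge [ 718. -236.   56.] [ 445. -272.   56.] 275.1657558818806 yaw -1.4366837256424585 box [ 564. -126.    0.] div in box [[-127.   109.6   44. ]
 [ 115.3  109.5   44. ]] lid free [[ -17.1  136.5  268.3]
 [ -17.2 -138.2  268.3]]
div yaw -1.437012736612468
rim left near [[-134.1 -142.4   55. ]
 [-130.5  130.4   55. ]]
cutter [[520.91898616 415.93160014  36.        ]]
scr handle ends top [[398.1901621  329.00818303  14.        ]
 [419.81789981 213.60314334  14.        ]] edge [[488.55972698 344.714286     3.        ]
 [506.27994025 225.54803943   3.        ]]
spoon [[593.75157848 324.42165759   7.        ]
 [630.1838434  150.45015725   7.        ]]
```

```bash
python3 - <<'E'
from h import *
Rt=toolR(-1.405,np.radians(35)); print(Rt.round(2))
go([412,290,130],Rt)
E
```

```text
[[ 0.14 -0.99  0.09]
 [-0.81 -0.17 -0.57]
 [ 0.57  0.   -0.82]]
d [-487.4  676.8  101.6] r [ 24.16  29.27 -76.34] rows>= 20.1
```

play_rows(commands=[{"dx": -487.4, "dy": 676.8, "dz": 101.6, "rx": 24.16, "ry": 29.27, "rz": -76.34, "fingers": 60}, {"dx": -487.4, "dy": 676.8, "dz": 101.6, "rx": 24.16, "ry": 29.27, "rz": -76.34, "fingers": 60}, {"dx": -487.4, "dy": 676.8, "dz": 101.6, "rx": 24.16, "ry": 29.27, "rz": -76.34, "fingers": 60}, {"dx": -487.4, "dy": 676.8, "dz": 101.6, "rx": 24.16, "ry": 29.27, "rz": -76.34, "fingers": 60}, {"dx": -487.4, "dy": 676.8, "dz": 101.6, "rx": 24.16, "ry": 29.27, "rz": -76.34, "fingers": 60}, {"dx": -487.4, "dy": 676.8, "dz": 101.6, "rx": 24.16, "ry": 29.27, "rz": -76.34, "fingers": 60}, {"dx": -487.4, "dy": 676.8, "dz": 101.6, "rx": 24.16, "ry": 29.27, "rz": -76.34, "fingers": 60}, {"dx": -487.4, "dy": 676.8, "dz": 101.6, "rx": 24.16, "ry": 29.27, "rz": -76.34, "fingers": 60}, {"dx": -487.4, "dy": 676.8, "dz": 101.6, "rx": 24.16, "ry": 29.27, "rz": -76.34, "fingers": 60}, {"dx": -487.4, "dy": 676.8, "dz": 101.6, "rx": 24.16, "ry": 29.27, "rz": -76.34, "fingers": 60}, {"dx": -487.4, "dy": 676.8, "dz": 101.6, "rx": 24.16, "ry": 29.27, "rz": -76.34, "fingers": 60}, {"dx": -487.4, "dy": 676.8, "dz": 101.6, "rx": 24.16, "ry": 29.27, "rz": -76.34, "fingers": 60}])

```text
time_s: 1.1
eef_pos: [308.7, -93.9, 178.1]
ee_rot: [1.922, -1.936, 0.584]
contact_force: [3.1, -0.3, 0.8]
gripper_width: 59.7
grasp_force: 0.0
```

```bash
python3 - <<'E'
from h import *
s=monitor.sense();print(s['time_s'],s['eef_pos'],s['gripper_width'])
go([412,290,130],toolR(-1.405,np.radians(35)))
E
```

```text
1.1 [308.66573947 -93.87222952 178.05466093] 59.743618348120215
d [-355.  -103.1 -153.8] r [ 2.9   3.54 -9.09] rows>= 9.6
```

play_rows(commands=[{"dx": -355, "dy": -103, "dz": -154, "rx": 2.9, "ry": 3.54, "rz": -9.1, "fingers": 60}, {"dx": -355, "dy": -103, "dz": -154, "rx": 2.9, "ry": 3.54, "rz": -9.1, "fingers": 60}, {"dx": -355, "dy": -103, "dz": -154, "rx": 2.9, "ry": 3.54, "rz": -9.1, "fingers": 60}, {"dx": -355, "dy": -103, "dz": -154, "rx": 2.9, "ry": 3.54, "rz": -9.1, "fingers": 60}, {"dx": -355, "dy": -103, "dz": -154, "rx": 2.9, "ry": 3.54, "rz": -9.1, "fingers": 60}, {"dx": -355, "dy": -103, "dz": -154, "rx": 2.9, "ry": 3.54, "rz": -9.1, "fingers": 60}, {"dx": -355, "dy": -103, "dz": -154, "rx": 2.9, "ry": 3.54, "rz": -9.1, "fingers": 60}, {"dx": -355, "dy": -103, "dz": -154, "rx": 2.9, "ry": 3.54, "rz": -9.1, "fingers": 60}, {"dx": -355, "dy": -103, "dz": -154, "rx": 2.9, "ry": 3.54, "rz": -9.1, "fingers": 60}, {"dx": -355, "dy": -103, "dz": -154, "rx": 2.9, "ry": 3.54, "rz": -9.1, "fingers": 60}, {"dx": -355, "dy": -103, "dz": -154, "rx": 2.9, "ry": 3.54, "rz": -9.1, "fingers": 60}, {"dx": -355, "dy": -103, "dz": -154, "rx": 2.9, "ry": 3.54, "rz": -9.1, "fingers": 60}])

```text
time_s: 2.1
eef_pos: [413.7, 289.0, 129.0]
ee_rot: [2.036, -1.729, 0.64]
contact_force: [-0.9, 0.3, -0.5]
gripper_width: 60.0
grasp_force: 0.0
```

```bash
python3 - <<'E'
from h import *
im,T=shoot('wrist','w1.png'); np.save('w1.npy',T); print(T.round(2), monitor.sense()['q'].round(2))
E
```

```text
[[ 1.3000e-01 -9.9000e-01  9.0000e-02  4.1365e+02]
 [-8.1000e-01 -1.6000e-01 -5.7000e-01  2.8902e+02]
 [ 5.7000e-01  0.0000e+00 -8.2000e-01  1.2896e+02]
 [ 0.0000e+00  0.0000e+00  0.0000e+00  1.0000e+00]] [ 1.15  0.49 -0.1   0.32 -1.52 -1.09]
```

View pics/w1.png

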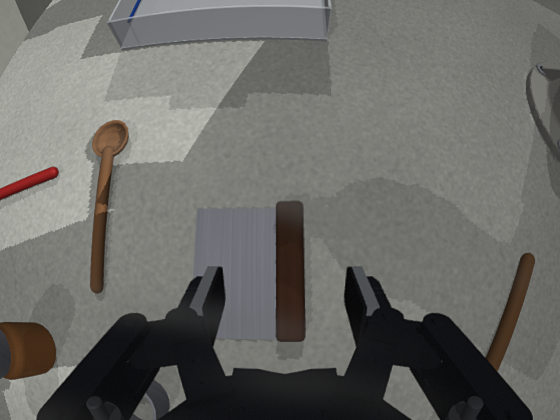

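The wrist view shows:
- Scraper handle from (290,203) to (290,340), with the blade corner at (197,208).
- Spoon from (113,122) to (97,290).
- Box edge at the top of the frame.

I'll measure the scraper and the spoon from it.

```bash
python3 - <<'E'
from h import *
im=cv2.imread('pics/w1.png');T=np.load('w1.npy')
hsv=cv2.cvtColor(im,cv2.COLOR_BGR2HSV).astype(int);H,S,V=hsv[...,0],hsv[...,1],hsv[...,2]
m=(H<25)&(S>70)
def fit(c,z):
    ys,xs=np.nonzero(c);P=plane('wrist',np.c_[xs,ys],z,T)
    r=cv2.minAreaRect(P[:,:2].astype('float32'));return r,cv2.boxPoints(r)
r=m.copy();r[:190]=0;r[:,:255]=0;r[:,330:]=0
c=comps(r)[0];print('handle px',rect(c));print(fit(c,28))
r=m.copy();r[:110]=0;r[300:]=0;r[:,:80]=0;r[:,140:]=0
c=comps(r)[0];print('spoon px',rect(c));print(fit(c,9))
print('blade far corner, edge pts',plane('wrist',[(197,208),(195.5,250)],3,T))
go([0,0,0],toolR(0,0)) if 0 else None
E
```

```text
handle px ((289.7032165527344, 277.48809814453125), (125.38875579833984, 27.555362701416016), 89.02897644042969)
(((411.3458251953125, 279.198974609375), (22.39655113220215, 104.10977172851562), 9.759288787841797), array([[391.4858 , 328.60233],
       [409.1334 , 225.99919],
       [431.20584, 229.79562],
       [413.55826, 332.39874]], dtype=float32))
spoon px ((98.74163818359375, 204.689453125), (34.177978515625, 173.4282684326172), 9.5878324508667)
(((608.0899047851562, 234.8082275390625), (46.661705017089844, 190.13706970214844), 19.15565299987793), array([[554.85547, 316.9572 ],
       [617.2462 , 137.34789],
       [661.32434, 152.65924],
       [598.9336 , 332.26855]], dtype=float32))
blade far corner, edge pts [[508.58541773 228.31888854   3.        ]
 [500.734806   268.16181896   3.        ]]
```

```bash
python3 - <<'E'
from h import *
go([410.3,279.4,10],toolR(-1.40,np.radians(35)))
E
```

```text
d [-62.1   4.2 102.5] r [ 0.42 -0.03 -0.37] rows>= 2.9
```

play_rows(commands=[{"dx": -20, "dy": 1.4, "dz": 34, "fingers": 60}, {"dx": -42, "dy": 2.8, "dz": 70, "rx": 0.4, "rz": -0.4, "fingers": 60}, {"dx": -56, "dy": 4, "dz": 92, "rx": 0.4, "rz": -0.4, "fingers": 60}, {"dx": -62, "dy": 4.2, "dz": 102.5, "rx": 0.4, "rz": -0.4, "fingers": 60}, {"dx": -62, "dy": 4.2, "dz": 102.5, "rx": 0.4, "rz": -0.4, "fingers": 60}, {"dx": -62, "dy": 4.2, "dz": 102.5, "rx": 0.4, "rz": -0.4, "fingers": 15}, {"dx": -62, "dy": 4.2, "dz": 102.5, "rx": 0.4, "rz": -0.4, "fingers": 15}, {"dx": -62, "dy": 4.2, "dz": 102.5, "rx": 0.4, "rz": -0.4, "fingers": 15}, {"dx": -62, "dy": 4.2, "dz": 102.5, "rx": 0.4, "rz": -0.4, "fingers": 15}, {"dx": -62, "dy": 4.2, "dz": 102.5, "rx": 0.4, "rz": -0.4, "fingers": 15}], newtons=60)

```text
$.commands[0]: bad value
```

```bash
python3 - <<'E'
from h import *
s=monitor.sense();print(s)
b=np.array([564,-126,0]);yw=-1.437;Rz=R.from_euler('z',yw).as_matrix()
Rt=toolR(yw,np.radians(35))
print((Rt@[0,0,1]).round(2))
# TCP in box for scraper placed at x~57,handle y = 108-88-6
P=b+Rz@[50,14,0]; P[2]=14; print('tgt',P)
U=P+np.array([0,0,0])-Rt[:,2]*0; 
go([410,279,150],toolR(-1.40,np.radians(35)))
# waypoint: left of the box, raised
W=b+Rz@[-60,10,120]; print('W',W); go(W,Rt)
E
```

```text
{'time_s': 2.15, 'q': array([ 1.15091857,  0.49000735, -0.09681053,  0.3193406 , -1.51768986,
       -1.09379113]), 'dq': array([-7.15428409e-03, -3.51591333e-02, -2.54457029e-02,  1.48798939e-03,
       -9.21290171e-05, -7.39983859e-05]), 'joint_torque': array([ 4.35848767e-01, -4.58917272e+01,  2.00306243e+01,  5.13525322e+00,
       -1.47611897e+00,  9.50082940e-04]), 'eef_pos': array([413.44190897, 288.03782857, 129.54546734]), 'ee_rot': array([ 2.03596078, -1.73013722,  0.64021056]), 'contact_force': array([ 0.20174632, -1.04943668,  0.2523532 ]), 'torque': array([1.68137869, 0.23710036, 0.01621715]), 'grasp_force': 0.0, 'gripper_width': 60.02560363247916}
[ 0.08 -0.57 -0.82]
tgt [ 584.54475125 -173.68556591   14.        ]
d [ 18.6   4.9 -11.9] r [ 0.42 -0.03 -0.37] rows>= 0.5
W [565.90677662 -65.20226811 120.        ]
d [300.2 -93.8 221.8] r [-0.79 -0.03  1.37] rows>= 9.2
```

play_rows(commands=[{"dx": -20, "dy": 1.4, "dz": 34, "rx": 0, "ry": 0, "rz": 0, "fingers": 60}, {"dx": -42, "dy": 2.8, "dz": 70, "rx": 0.4, "ry": 0, "rz": -0.4, "fingers": 60}, {"dx": -56, "dy": 4, "dz": 92, "rx": 0.4, "ry": 0, "rz": -0.4, "fingers": 60}, {"dx": -62, "dy": 4.2, "dz": 102.5, "rx": 0.4, "ry": 0, "rz": -0.4, "fingers": 60}, {"dx": -62, "dy": 4.2, "dz": 102.5, "rx": 0.4, "ry": 0, "rz": -0.4, "fingers": 60}, {"dx": -62, "dy": 4.2, "dz": 102.5, "rx": 0.4, "ry": 0, "rz": -0.4, "fingers": 15}, {"dx": -62, "dy": 4.2, "dz": 102.5, "rx": 0.4, "ry": 0, "rz": -0.4, "fingers": 15}, {"dx": -62, "dy": 4.2, "dz": 102.5, "rx": 0.4, "ry": 0, "rz": -0.4, "fingers": 15}, {"dx": -62, "dy": 4.2, "dz": 102.5, "rx": 0.4, "ry": 0, "rz": -0.4, "fingers": 15}, {"dx": -62, "dy": 4.2, "dz": 102.5, "rx": 0.4, "ry": 0, "rz": -0.4, "fingers": 15}], newtons=60)

```text
time_s: 2.98
eef_pos: [411.3, 280.8, 12.4]
ee_rot: [2.049, -1.726, 0.646]
contact_force: [-2.0, 1.6, 6.4]
gripper_width: 22.8
grasp_force: 60.2
```

```bash
python3 - <<'E'
from h import *
s=monitor.sense();print(s['eef_pos'],s['ee_rot'],s['contact_force'],s['gripper_width'],s['grasp_force'])
b=np.array([564,-126,0]);yw=-1.437;Rz=R.from_euler('z',yw).as_matrix()
Rt=toolR(yw,np.radians(35))
go([410,279,150],toolR(-1.40,np.radians(35)))
W=b+Rz@[-60,10,120]; print('W',W); go(W,Rt)
E
```

```text
[411.34049475 280.79769032  12.38630925] [ 2.04902678 -1.72579556  0.64568563] [-2.04862418  1.62601157  6.40206487] 22.78931067765168 60.20335614681244
d [  79.9    1.2 -112.1] r [-0.16  0.15 -0.05] rows>= 3.3
W [565.90677662 -65.20226811 120.        ]
d [362.8 -93.5 121.8] r [-1.38  0.16  1.69] rows>= 9.4
```

play_rows(commands=[{"dx": 20, "dy": 0, "dz": -29, "rx": 0, "ry": 0, "rz": 0, "fingers": 15}, {"dx": 42, "dy": 0, "dz": -60, "rx": 0, "ry": 0, "rz": 0, "fingers": 15}, {"dx": 75, "dy": -6, "dz": -70, "rx": 0, "ry": 0, "rz": 0, "fingers": 15}, {"dx": 105, "dy": -18, "dz": -50, "rx": -0.3, "ry": 0, "rz": 0.4, "fingers": 15}, {"dx": 363, "dy": -93.5, "dz": 122, "rx": -1.4, "ry": 0.2, "rz": 1.7, "fingers": 15}, {"dx": 363, "dy": -93.5, "dz": 122, "rx": -1.4, "ry": 0.2, "rz": 1.7, "fingers": 15}, {"dx": 363, "dy": -93.5, "dz": 122, "rx": -1.4, "ry": 0.2, "rz": 1.7, "fingers": 15}, {"dx": 363, "dy": -93.5, "dz": 122, "rx": -1.4, "ry": 0.2, "rz": 1.7, "fingers": 15}, {"dx": 363, "dy": -93.5, "dz": 122, "rx": -1.4, "ry": 0.2, "rz": 1.7, "fingers": 15}, {"dx": 363, "dy": -93.5, "dz": 122, "rx": -1.4, "ry": 0.2, "rz": 1.7, "fingers": 15}, {"dx": 363, "dy": -93.5, "dz": 122, "rx": -1.4, "ry": 0.2, "rz": 1.7, "fingers": 15}, {"dx": 363, "dy": -93.5, "dz": 122, "rx": -1.4, "ry": 0.2, "rz": 1.7, "fingers": 15}])

```text
time_s: 3.98
eef_pos: [565.3, -69.4, 118.9]
ee_rot: [2.004, -1.757, 0.632]
contact_force: [0.0, -0.1, -2.0]
gripper_width: 23.3
grasp_force: 59.4
```

```bash
cat >> h.py <<'E'
B0=np.array([564,-126,0.]);YB=-1.437;RB=R.from_euler('z',YB).as_matrix()
def inbox(p): return (np.atleast_2d(p)-B0)@RB
def gob(p,tilt=35,dyaw=0): go(B0+RB@np.array(p,float),toolR(YB+dyaw,np.radians(tilt)))
E
python3 - <<'E'
from h import *
im,T=shoot('wrist','w2.png'); np.save('w2.npy',T); s=monitor.sense()
print(s['time_s'],inbox(T[:3,3]),s['gripper_width'],s['contact_force'],s['q'].round(2)); gob([-60,8,120]); gob([0,8,85])
E
```

```text
4.0333 [[-55.87532645   8.84513641 118.87405726]] 22.917892959440874 [ 1.72384578 -3.77538257 -1.3840498 ] [ 0.47  0.38 -0.4   0.65 -1.12 -0.73]
d [-4.8  0.6 -4.9] r [ 0.37 -0.11 -0.22] rows>= 0.2
d [24.1  0.  58.2] r [ 0.37 -0.11 -0.22] rows>= 1.5
```

View pics/w2.png

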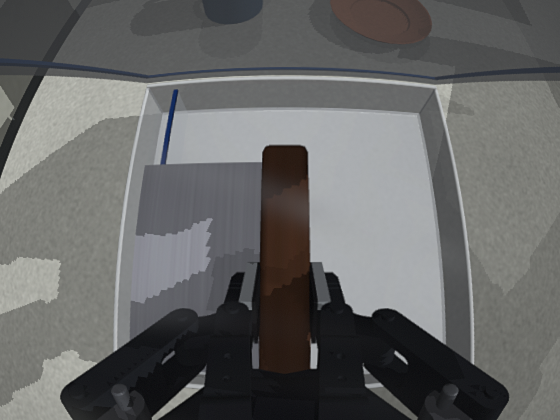

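The wrist view shows the scraper held level, with its blade corner at (145,166). The divider's top edge runs (176,92)–(164,163), the right wall rim (150,83)–(437,85), and the floor corner on the near side is at about (418,112).

```bash
python3 - <<'E'
from h import *
T=np.load('w2.npy')
f=lambda px,z:inbox(plane('wrist',px,z,T)).round(1)
print('blade',f([(145,166),(262,163)],109)); print('handle top far',f([(263,147),(307,147)],134.5))
print('div',f([(176,92),(164,163)],44)); print('rim outer corners',f([(150,83),(437,85)],55)); print('rim inner near/right floor',f([(418,112)],4))
im=cv2.imread('pics/w2.png');h=cv2.cvtColor(im,cv2.COLOR_BGR2HSV).astype(int)
m=(h[...,0]>105)&(h[...,0]<125)&(h[...,1]>110);m[:86]=0;m[170:]=0;m[:,:150]=0;m[:,190:]=0
ys,xs=np.nonzero(m);P=f(np.c_[xs,ys],44);print(len(P),np.polyfit(P[:,0],P[:,1],1),P.mean(0))
E
```

```text
blade [[ 11.5  96.6 109. ]
 [ 11.4  22.6 109. ]]
handle top far [[  8.5  20.5 134.5]
 [  8.5  -2.1 134.5]]
div [[119.3 111.6  44. ]
 [ 44.1 111.3  44. ]]
rim outer corners [[ 124.8  136.    55. ]
 [ 125.  -138.5   55. ]]
rim inner near/right floor [[ 125.9 -137.1    4. ]]
297 [2.54226038e-04 1.12590755e+02] [ 82.72154882 112.61178451  44.        ]
```

```bash
python3 - <<'E'
from h import *
gob([0,12,85]);gob([20,12,50]);gob([38,12,22])
E
```

```text
d [24.1 -4.  58.2] r [ 0.37 -0.11 -0.22] rows>= 1.5
d [20.3 -4.2 98.3] r [ 0.37 -0.11 -0.22] rows>= 2.4
d [ 19.   -4.4 131.6] r [ 0.37 -0.11 -0.22] rows>= 3.2
```

play_rows(commands=[{"dx": 12, "dy": -2, "dz": 29, "rx": 0.4, "ry": -0.1, "rz": -0.2, "fingers": 15}, {"dx": 24, "dy": -4, "dz": 58, "rx": 0.4, "ry": -0.1, "rz": -0.2, "fingers": 15}, {"dx": 22, "dy": -4, "dz": 80, "rx": 0.4, "ry": -0.1, "rz": -0.2, "fingers": 15}, {"dx": 20, "dy": -4, "dz": 98, "rx": 0.4, "ry": -0.1, "rz": -0.2, "fingers": 15}, {"dx": 19.6, "dy": -4.2, "dz": 115, "rx": 0.4, "ry": -0.1, "rz": -0.2, "fingers": 15}, {"dx": 19.2, "dy": -4.4, "dz": 126, "rx": 0.4, "ry": -0.1, "rz": -0.2, "fingers": 15}, {"dx": 19, "dy": -4.4, "dz": 131.6, "rx": 0.4, "ry": -0.1, "rz": -0.2, "fingers": 15}, {"dx": 19, "dy": -4.4, "dz": 131.6, "rx": 0.4, "ry": -0.1, "rz": -0.2, "fingers": 15}])

```text
time_s: 4.7
eef_pos: [580.7, -157.0, 21.2]
ee_rot: [2.013, -1.752, 0.635]
contact_force: [-1.7, 0.1, -1.9]
gripper_width: 22.5
grasp_force: 59.5
```

```bash
python3 - <<'E'
from h import *
s=monitor.sense();print(s['time_s'],inbox(s['eef_pos']),s['gripper_width'],s['contact_force'],s['q'].round(2)); gob([38,12,16]); gob([38,20,16]);gob([53,20,16])
E
```

```text
4.7 [[32.93373659 12.42085861 21.18957302]] 22.51830464910868 [-1.65498892  0.12288884 -1.92224158] [ 0.27  0.49 -0.57  0.88 -0.83 -0.85]
d [1.2 0.4 7.2] r [-0.14 -0.04  0.23] rows>= 0.2
d [ 1.2 -7.6  7.2] r [-0.14 -0.04  0.23] rows>= 0.3
d [13.5 -7.5 15.8] r [-0.14 -0.04  0.23] rows>= 0.5
```

play_rows(commands=[{"dx": -1.1, "dy": 0, "dz": 1.6, "rx": 0, "ry": 0, "rz": 0.2, "fingers": 15}, {"dx": -1.7, "dy": 0, "dz": 2.5, "rx": 0, "ry": 0, "rz": 0.2, "fingers": 15}, {"dx": -2.3, "dy": 0, "dz": 3.3, "rx": 0, "ry": 0, "rz": 0.2, "fingers": 15}, {"dx": -2.6, "dy": 0, "dz": 3.7, "rx": 0, "ry": 0, "rz": 0.2, "fingers": 15}, {"dx": -2.6, "dy": 0, "dz": 3.7, "rx": 0, "ry": 0, "rz": 0.2, "fingers": 15}])

```text
time_s: 5.12
eef_pos: [581.9, -155.8, 17.8]
ee_rot: [2.013, -1.756, 0.639]
contact_force: [0.6, 0.4, -1.6]
gripper_width: 22.7
grasp_force: 59.5
```

play_rows(commands=[{"dx": -0.4, "dy": -1, "dz": 0.6, "rx": 0, "ry": 0, "rz": 0, "fingers": 15}, {"dx": -0.8, "dy": -2, "dz": 1.1, "rx": 0, "ry": 0, "rz": 0, "fingers": 15}, {"dx": -0.9, "dy": -3, "dz": 1.3, "rx": 0, "ry": 0, "rz": 0, "fingers": 15}, {"dx": -0.9, "dy": -4, "dz": 1.3, "rx": 0, "ry": 0, "rz": 0, "fingers": 15}, {"dx": -0.9, "dy": -4, "dz": 1.3, "rx": 0, "ry": 0, "rz": 0, "fingers": 15}])

```text
time_s: 5.53
eef_pos: [585.6, -156.0, 16.5]
ee_rot: [2.011, -1.756, 0.639]
contact_force: [-3.0, -0.6, 4.9]
gripper_width: 22.6
grasp_force: 60.3
```

play_rows(commands=[{"dx": 0, "dy": -1, "dz": 0, "rx": 0, "ry": 0, "rz": 0, "fingers": 15}, {"dx": 0, "dy": -2, "dz": 0, "rx": 0, "ry": 0, "rz": 0, "fingers": 15}, {"dx": 0, "dy": -3, "dz": 0, "rx": 0, "ry": 0, "rz": 0, "fingers": 15}, {"dx": 0, "dy": -3.5, "dz": 0, "rx": 0, "ry": 0, "rz": 0, "fingers": 15}, {"dx": 0, "dy": -3.5, "dz": 0, "rx": 0, "ry": 0, "rz": 0, "fingers": 15}])

```text
time_s: 5.95
eef_pos: [588.9, -155.6, 16.5]
ee_rot: [2.011, -1.756, 0.639]
contact_force: [-2.3, -1.7, 5.3]
gripper_width: 22.8
grasp_force: 60.4
```

play_rows(commands=[{"dx": 0, "dy": -0.6, "dz": 0, "rx": 0, "ry": 0, "rz": 0, "fingers": 15}, {"dx": 0, "dy": -1.2, "dz": 0, "rx": 0, "ry": 0, "rz": 0, "fingers": 15}, {"dx": 0, "dy": -1.2, "dz": 0, "rx": 0, "ry": 0, "rz": 0, "fingers": 15}])

```text
time_s: 6.2
eef_pos: [589.6, -155.6, 16.4]
ee_rot: [2.01, -1.756, 0.638]
contact_force: [-4.8, 1.1, 6.7]
gripper_width: 22.4
grasp_force: 60.7
```

play_rows(commands=[{"dx": 0, "dy": -0.5, "dz": 0, "rx": 0, "ry": 0, "rz": 0, "fingers": 15}, {"dx": 0, "dy": -0.8, "dz": 0, "rx": 0, "ry": 0, "rz": 0, "fingers": 15}, {"dx": 0, "dy": -0.8, "dz": 0, "rx": 0, "ry": 0, "rz": 0, "fingers": 15}])

```text
time_s: 6.45
eef_pos: [589.7, -155.6, 16.4]
ee_rot: [2.009, -1.756, 0.638]
contact_force: [-9.0, 1.8, 8.6]
gripper_width: 22.4
grasp_force: 61.1
```

play_rows(commands=[{"dx": 2, "dy": 0.6, "dz": 1.4, "rx": 0, "ry": 0, "rz": 0, "fingers": 15}, {"dx": 5, "dy": 0.6, "dz": 3.5, "rx": 0, "ry": 0, "rz": 0, "fingers": 15}, {"dx": 9, "dy": 0.6, "dz": 6.3, "rx": 0, "ry": 0, "rz": 0, "fingers": 15}, {"dx": 13, "dy": 0.6, "dz": 9.1, "rx": 0, "ry": 0, "rz": 0, "fingers": 15}, {"dx": 16, "dy": 0.6, "dz": 11.2, "rx": 0, "ry": 0, "rz": 0, "fingers": 15}, {"dx": 16, "dy": 0.6, "dz": 11.2, "rx": 0, "ry": 0, "rz": 0, "fingers": 15}])

```text
time_s: 6.95
eef_pos: [592.2, -174.2, 16.5]
ee_rot: [2.012, -1.756, 0.638]
contact_force: [-9.5, 7.5, 10.0]
gripper_width: 22.5
grasp_force: 61.5
```

play_rows(commands=[{"dx": 0.8, "dy": 0.3, "dz": 0.6, "rx": 0, "ry": 0, "rz": 0, "fingers": 15}, {"dx": 1.6, "dy": 0.3, "dz": 1.1, "rx": 0, "ry": 0, "rz": 0, "fingers": 15}, {"dx": 1.6, "dy": 0.3, "dz": 1.1, "rx": 0, "ry": 0, "rz": 0, "fingers": 15}])

```text
time_s: 7.2
eef_pos: [592.4, -175.7, 16.5]
ee_rot: [2.013, -1.755, 0.639]
contact_force: [-10.2, 9.3, 10.8]
gripper_width: 22.6
grasp_force: 61.8
```

play_rows(commands=[{"dx": 0.8, "dy": 0, "dz": 0.6, "rx": 0, "ry": 0, "rz": 0, "fingers": 15}, {"dx": 1.6, "dy": 0, "dz": 1.1, "rx": 0, "ry": 0, "rz": 0, "fingers": 15}, {"dx": 1.6, "dy": 0, "dz": 1.1, "rx": 0, "ry": 0, "rz": 0, "fingers": 15}])

```text
time_s: 7.45
eef_pos: [592.6, -176.1, 16.4]
ee_rot: [2.015, -1.755, 0.638]
contact_force: [-17.6, 21.4, 15.8]
gripper_width: 22.8
grasp_force: 63.3
```

play_rows(commands=[{"dx": -0.6, "dy": 0.8, "dz": -0.4, "rx": 0, "ry": 0, "rz": 0, "fingers": 15}, {"dx": -0.6, "dy": 1.5, "dz": -1.2, "rx": 0, "ry": 0, "rz": 0, "fingers": 15}, {"dx": -0.6, "dy": 1.5, "dz": -1.2, "rx": 0, "ry": 0, "rz": 0, "fingers": 15}], newtons=30)

```text
time_s: 7.7
eef_pos: [592.2, -176.1, 16.6]
ee_rot: [2.015, -1.756, 0.639]
contact_force: [-4.9, 9.9, 4.9]
gripper_width: 22.6
grasp_force: 61.0
```

play_rows(commands=[{"dx": 0, "dy": 0, "dz": 0, "rx": 0, "ry": 0, "rz": 0, "fingers": 27}, {"dx": 0, "dy": 0, "dz": 0, "rx": 0, "ry": 0, "rz": 0, "fingers": 36}, {"dx": 0, "dy": 0, "dz": 0, "rx": 0, "ry": 0, "rz": 0, "fingers": 45}, {"dx": 0, "dy": 0, "dz": 0, "rx": 0, "ry": 0, "rz": 0, "fingers": 45}])

```text
time_s: 8.03
eef_pos: [591.9, -177.5, 16.6]
ee_rot: [2.012, -1.756, 0.639]
contact_force: [0.1, 0.4, 0.1]
gripper_width: 44.9
grasp_force: 0.0
```

```bash
python3 - <<'E'
from h import *
s=monitor.sense();print(s['time_s'],inbox(s['eef_pos']),s['gripper_width'],s['contact_force'],s['grasp_force'])
im,T=shoot('wrist','w3.png'); np.save('w3.npy',T)
E
```

```text
8.0333 [[54.75686823 20.7637683  16.60598762]] 44.88480629429139 [0.08843774 0.36255157 0.09858343] 0.0
```

View pics/w3.png

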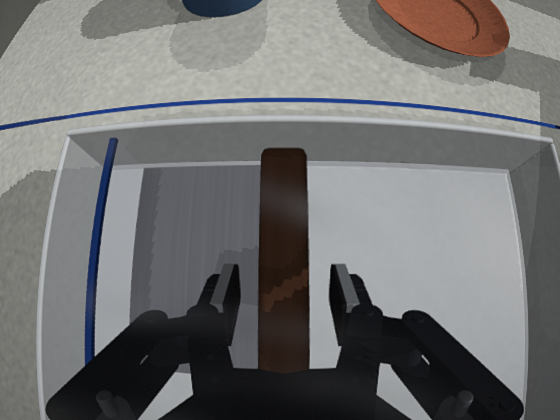

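The scraper is released in the corner. The blade's far corner shows at (145,168), the divider's top edge runs (115,140)–(90,360), and the floor's far corner is at about (115,168). I'll check the flushness numerically.

```bash
python3 - <<'E'
from h import *
T=np.load('w3.npy');im=cv2.imread('pics/w3.png')
f=lambda px,z:inbox(plane('wrist',px,z,T)).round(1)
h=cv2.cvtColor(im,cv2.COLOR_BGR2HSV).astype(int)
m=(h[...,0]>105)&(h[...,0]<125)&(h[...,1]>110);m[:136]=0;m[330:]=0;m[:,:60]=0;m[:,125:]=0
ys,xs=np.nonzero(m);P=f(np.c_[xs,ys],44);print('div',len(P),np.polyfit(P[:,0],P[:,1],1),P.min(0),P.max(0))
# blade edge: strongest horizontal gradient per row
g=cv2.GaussianBlur(cv2.cvtColor(im,cv2.COLOR_BGR2GRAY),(5,5),0).astype(int)
E=[]
for r in range(175,300,5):
    d=np.diff(g[r,105:165]); E.append((105+d.argmin()+.5,r))
E=np.array(E);Q=f(E,7);print(E[::4].tolist());k=np.abs(Q[:,1]-np.median(Q[:,1]))<3;p=np.polyfit(Q[k,0],Q[k,1],1);print('edge',k.sum(),p,np.polyval(p,[0,120]))
print('blade end/handle end',f([(200,167)],7),f([(285,149)],32),'wall floor',f([(115,168),(400,169),(508,171)],4),'rim',f([(69,134),(553,141)],55))
E
```

```text
div 1575 [1.85903239e-04 1.12995808e+02] [ 23.3 110.1  44. ] [122.1 115.7  44. ]
[[142.5, 175.0], [139.5, 195.0], [136.5, 215.0], [134.5, 235.0], [132.5, 255.0], [131.5, 275.0], [130.5, 295.0]]
edge 25 [4.24422719e-03 1.09404848e+02] [109.40484842 109.91415568]
blade end/handle end [[119.8  72.3   7. ]] [[118.   21.4  32. ]] wall floor [[ 122.7  133.3    4. ]
 [ 120.6  -49.8    4. ]
 [ 123.5 -137.1    4. ]] rim [[ 120.8  136.3   55. ]
 [ 121.8 -136.8   55. ]]
```

The scraper edge is parallel to the divider (difference about 0.004 rad). Given the 2 mm calibration and the felt contact on both sides, I take it as seated. Next I retract along the tool axis and work out the spoon pose.

play_rows(commands=[{"dx": 0, "dy": 0, "dz": -8, "rx": 0, "ry": 0, "rz": 0, "fingers": 45}, {"dx": 0, "dy": 0, "dz": -25, "rx": 0, "ry": 0, "rz": 0, "fingers": 45}, {"dx": 0, "dy": 0, "dz": -60, "rx": 0, "ry": 0, "rz": 0, "fingers": 45}, {"dx": 0, "dy": 0, "dz": -100, "rx": 0, "ry": 0, "rz": 0, "fingers": 45}, {"dx": 0, "dy": 0, "dz": -130, "rx": 0, "ry": 0, "rz": 0, "fingers": 45}, {"dx": 0, "dy": 0, "dz": -130, "rx": 0, "ry": 0, "rz": 0, "fingers": 45}])

```text
time_s: 8.58
eef_pos: [584.8, -99.3, 129.2]
ee_rot: [2.019, -1.759, 0.649]
contact_force: [1.2, -0.2, -0.5]
gripper_width: 45.2
grasp_force: 0.0
```

```bash
python3 - <<'E'
from h import *
im=cv2.imread('pics/w1.png');T=np.load('w1.npy')
hsv=cv2.cvtColor(im,cv2.COLOR_BGR2HSV).astype(int);H,S=hsv[...,0],hsv[...,1]
r=(H<25)&(S>70);r[:110]=0;r[300:]=0;r[:,:80]=0;r[:,140:]=0
c=comps(r)[0];ys,xs=np.nonzero(c);P=plane('wrist',np.c_[xs,ys],7,T)[:,:2]
k=ys>175;q=P[k];mu=q.mean(0);v=np.linalg.svd(q-mu,full_matrices=False)[2][0];v*=-np.sign(v[1])
t=(P-mu)@v;tip,end=mu+t.max()*v,mu+t.min()*v;mid=(tip+end)/2
yaw=np.arctan2(v[1],v[0]);print('spoon tip',tip,'end',end,'len',np.ptp(t),'mid',mid,'yaw',yaw)
mid2=mid; Rt=toolR(yaw,np.radians(33)); g=mid+20*v; print('tcp',g)
s=monitor.sense();print(s['time_s'],s['eef_pos'],s['contact_force'])
go([g[0]-v[0]*20,g[1]-v[1]*20,110],Rt)
E
```

```text
spoon tip [636.92026153 142.65602034] end [593.53893408 330.0110367 ] len 192.31183459973764 mid [615.22959781 236.33352852] yaw -1.3432599943404395
tcp [619.74115868 216.84902651]
8.5833 [584.81759625 -99.25158263 129.18972866] [ 1.1655771  -0.16926698 -0.51296407]
d [-280.4  -77.2 -171.3] r [ 2.09 -1.99 -4.52] rows>= 8.1
```

play_rows(commands=[{"dx": -280, "dy": -77, "dz": -171, "rx": 2.1, "ry": -2, "rz": -4.5, "fingers": 45}, {"dx": -280, "dy": -77, "dz": -171, "rx": 2.1, "ry": -2, "rz": -4.5, "fingers": 45}, {"dx": -280, "dy": -77, "dz": -171, "rx": 2.1, "ry": -2, "rz": -4.5, "fingers": 45}, {"dx": -280, "dy": -77, "dz": -171, "rx": 2.1, "ry": -2, "rz": -4.5, "fingers": 45}, {"dx": -280, "dy": -77, "dz": -171, "rx": 2.1, "ry": -2, "rz": -4.5, "fingers": 45}, {"dx": -280, "dy": -77, "dz": -171, "rx": 2.1, "ry": -2, "rz": -4.5, "fingers": 45}, {"dx": -280, "dy": -77, "dz": -171, "rx": 2.1, "ry": -2, "rz": -4.5, "fingers": 45}, {"dx": -280, "dy": -77, "dz": -171, "rx": 2.1, "ry": -2, "rz": -4.5, "fingers": 45}, {"dx": -280, "dy": -77, "dz": -171, "rx": 2.1, "ry": -2, "rz": -4.5, "fingers": 45}, {"dx": -280, "dy": -77, "dz": -171, "rx": 2.1, "ry": -2, "rz": -4.5, "fingers": 45}, {"dx": -280, "dy": -77, "dz": -171, "rx": 2.1, "ry": -2, "rz": -4.5, "fingers": 45}])

```text
time_s: 9.5
eef_pos: [612.4, 231.8, 102.2]
ee_rot: [2.118, -1.686, 0.618]
contact_force: [0.7, -0.4, 0.3]
gripper_width: 44.9
grasp_force: 0.0
```

```bash
python3 - <<'E'
from h import *
im,T=shoot('wrist','w4.png');np.save('w4.npy',T);print(monitor.sense()['time_s'],T[:3,3])
hsv=cv2.cvtColor(im,cv2.COLOR_BGR2HSV).astype(int);H,S=hsv[...,0],hsv[...,1]
r=(H<25)&(S>70)
for c in comps(r,300)[:4]: print(c.sum(),rect(c))
E
```

```text
9.55 [612.37381518 231.82438292 102.20093456]
4806 ((272.6461486816406, 273.0042724609375), (56.303955078125, 195.83494567871094), 7.504732608795166)
3498 ((104.50293731689453, 246.25424194335938), (46.395912170410156, 175.63328552246094), 73.69490814208984)
```

View pics/w4.png

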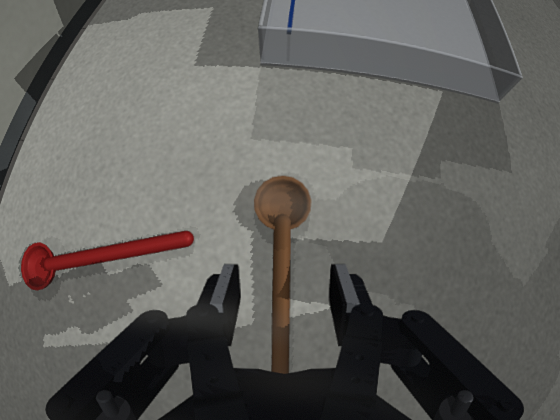

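The wrist view shows the spoon centred between the fingers, with its bowl tip at (284,177) and its handle axis at about (281,300).

```bash
python3 - <<'E'
from h import *
im=cv2.imread('pics/w4.png');T=np.load('w4.npy')
hsv=cv2.cvtColor(im,cv2.COLOR_BGR2HSV).astype(int);H,S=hsv[...,0],hsv[...,1]
c=comps((H<25)&(S>70),300)[0];ys,xs=np.nonzero(c);P=plane('wrist',np.c_[xs,ys],8,T)[:,:2]
k=(ys>240)&(ys<365);q=P[k];mu=q.mean(0)
A=np.array([q[ys[k]==r].mean(0) for r in range(245,360,5)]);v=np.linalg.svd(A-A.mean(0))[2][0];v*=-np.sign(v[1])
tip=mu+((P-mu)@v).max()*v;mid=tip-95*v;yaw=np.arctan2(v[1],v[0]);print(tip,mid,yaw)
g=mid+20*v;print('tcp',g);go([g[0],g[1],9.5],toolR(yaw,np.radians(35)))
E
```

```text
[633.57424261 144.64720303] [613.62461269 237.52891418] -1.3592253514231964
tcp [617.82453478 217.97486973]
d [-39.1  -3.4  85.6] r [0.19 1.97 0.85] rows>= 2.3
```

play_rows(commands=[{"dx": -14, "dy": -1.5, "dz": 30, "rx": 0.2, "ry": 2, "rz": 0.8, "fingers": 45}, {"dx": -26, "dy": -3, "dz": 58, "rx": 0.2, "ry": 2, "rz": 0.8, "fingers": 45}, {"dx": -34, "dy": -3.4, "dz": 76, "rx": 0.2, "ry": 2, "rz": 0.8, "fingers": 45}, {"dx": -36, "dy": -3.4, "dz": 80, "rx": 0.2, "ry": 2, "rz": 0.8, "fingers": 45}, {"dx": -36, "dy": -3.4, "dz": 80, "rx": 0.2, "ry": 2, "rz": 0.8, "fingers": 45}])

```text
time_s: 9.97
eef_pos: [617.7, 216.9, 15.3]
ee_rot: [2.084, -1.683, 0.658]
contact_force: [-0.7, 0.8, 0.3]
gripper_width: 45.0
grasp_force: 0.0
```

```bash
python3 - <<'E'
from h import *
go([617.8,218,9.5],toolR(-1.359,np.radians(35)))
E
```

```text
d [-4.3 -0.4  4.2] r [ 0.12 -0.13  0.03] rows>= 0.1
```

Then lower, grip gently, and lift.

play_rows(commands=[{"dx": -3.8, "dy": -0.4, "dz": 4, "rx": 0, "ry": 0, "rz": 0, "fingers": 45}, {"dx": -3.8, "dy": -0.4, "dz": 4, "rx": 0, "ry": 0, "rz": 0, "fingers": 5}, {"dx": -3.8, "dy": -0.4, "dz": 4, "rx": 0, "ry": 0, "rz": 0, "fingers": 5}, {"dx": -3.8, "dy": -0.4, "dz": 4, "rx": 0, "ry": 0, "rz": 0, "fingers": 5}, {"dx": -3.8, "dy": -0.4, "dz": 4, "rx": 0, "ry": 0, "rz": 0, "fingers": 5}, {"dx": -3.8, "dy": -0.4, "dz": 4, "rx": 0, "ry": 0, "rz": 0, "fingers": 5}, {"dx": 8, "dy": -0.4, "dz": -13, "rx": 0, "ry": 0, "rz": 0, "fingers": 5}, {"dx": 30, "dy": -0.4, "dz": -44, "rx": 0, "ry": 0, "rz": 0, "fingers": 5}, {"dx": 54, "dy": -0.4, "dz": -78, "rx": 0, "ry": 0, "rz": 0, "fingers": 5}, {"dx": 54, "dy": -0.4, "dz": -78, "rx": 0, "ry": 0, "rz": 0, "fingers": 5}], newtons=40)

```text
time_s: 10.8
eef_pos: [622.0, 222.1, 119.5]
ee_rot: [2.094, -1.694, 0.668]
contact_force: [1.3, 0.8, 1.4]
gripper_width: 11.3
grasp_force: 39.2
```

```bash
python3 - <<'E'
from h import *
gob([-75,-42,115]); gob([-10,-42,70]); gob([12,-42,30])
E
```

```text
d [203.8 166.6 144.1] r [-3.29  0.29  3.36] rows>= 7.2
d [231.4 172.5 217.9] r [-3.29  0.29  3.36] rows>= 8.7
d [226.7 174.8 263.2] r [-3.29  0.29  3.36] rows>= 9.3
```

play_rows(commands=[{"dx": 204, "dy": 167, "dz": 144, "rx": -3.3, "ry": 0.3, "rz": 3.4, "fingers": 5}, {"dx": 204, "dy": 167, "dz": 144, "rx": -3.3, "ry": 0.3, "rz": 3.4, "fingers": 5}, {"dx": 204, "dy": 167, "dz": 144, "rx": -3.3, "ry": 0.3, "rz": 3.4, "fingers": 5}, {"dx": 204, "dy": 167, "dz": 144, "rx": -3.3, "ry": 0.3, "rz": 3.4, "fingers": 5}, {"dx": 204, "dy": 167, "dz": 144, "rx": -3.3, "ry": 0.3, "rz": 3.4, "fingers": 5}, {"dx": 204, "dy": 167, "dz": 144, "rx": -3.3, "ry": 0.3, "rz": 3.4, "fingers": 5}, {"dx": 204, "dy": 167, "dz": 144, "rx": -3.3, "ry": 0.3, "rz": 3.4, "fingers": 5}, {"dx": 204, "dy": 167, "dz": 144, "rx": -3.3, "ry": 0.3, "rz": 3.4, "fingers": 5}, {"dx": 218, "dy": 170, "dz": 180, "rx": -3.3, "ry": 0.3, "rz": 3.4, "fingers": 5}, {"dx": 231, "dy": 172.5, "dz": 218, "rx": -3.3, "ry": 0.3, "rz": 3.4, "fingers": 5}, {"dx": 231, "dy": 172.5, "dz": 218, "rx": -3.3, "ry": 0.3, "rz": 3.4, "fingers": 5}])

```text
time_s: 11.72
eef_pos: [511.7, -129.0, 60.8]
ee_rot: [1.994, -1.749, 0.616]
contact_force: [-0.5, -0.2, -0.2]
gripper_width: 11.0
grasp_force: 39.3
```

```bash
python3 - <<'E'
from h import *
im,T=shoot('wrist','w5.png');np.save('w5.npy',T);s=monitor.sense();print(s['time_s'],inbox(T[:3,3]),s['contact_force'])
hsv=cv2.cvtColor(im,cv2.COLOR_BGR2HSV).astype(int);H,S=hsv[...,0],hsv[...,1]
m=(H<25)&(S>70);m[:90]=0;m[:,:230]=0;m[:,400:]=0
for c in comps(m,300)[:3]: 
    ys,xs=np.nonzero(c);i=ys.argmin();print(c.sum(),rect(c),xs[i],ys[i],inbox(plane('wrist',[(xs[i],ys[i])],T[2,3],T)))
gob([12,-42,35]);gob([12,-42,18])
E
```

```text
11.7667 [[ -4.00870255 -52.19952685  60.84343977]] [-0.116745   -0.10454451  0.19150745]
8897 ((272.736083984375, 255.82882690429688), (84.48367309570312, 229.8531036376953), 9.053439140319824) 282 142 [[ 72.02350988 -50.73068898  60.84343977]]
d [-1.7 -9.  32.5] r [ 1.07 -0.38  0.21] rows>= 0.8
d [-11.6  -9.3  46.3] r [ 1.07 -0.38  0.21] rows>= 1.2
```

View pics/w5.png

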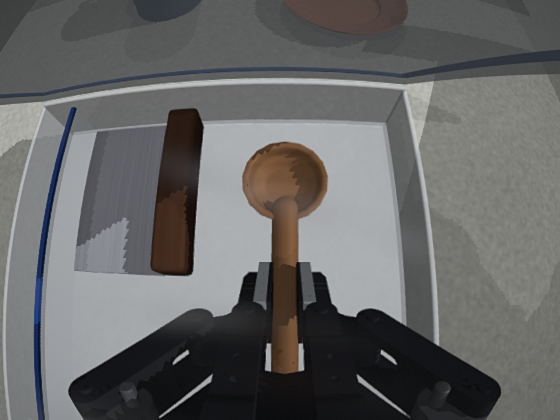

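The spoon is held with its bowl tip at (282,142), clear of the scraper handle at (178,190). Now I lower it to the floor and release.

play_rows(commands=[{"dx": -1, "dy": -3, "dz": 11, "rx": 0.5, "ry": -0.2, "rz": 0.1, "fingers": 5}, {"dx": -2, "dy": -6, "dz": 23, "rx": 1, "ry": -0.4, "rz": 0.2, "fingers": 5}, {"dx": -2, "dy": -8, "dz": 32, "rx": 1, "ry": -0.4, "rz": 0.2, "fingers": 5}, {"dx": -7, "dy": -8, "dz": 40, "rx": 1, "ry": -0.4, "rz": 0.2, "fingers": 5}, {"dx": -11.6, "dy": -8, "dz": 46, "rx": 1, "ry": -0.4, "rz": 0.2, "fingers": 5}, {"dx": -11.6, "dy": -8, "dz": 46, "rx": 1, "ry": -0.4, "rz": 0.2, "fingers": 5}, {"dx": -11.6, "dy": -8, "dz": 46, "rx": 1, "ry": -0.4, "rz": 0.2, "fingers": 5}])

```text
time_s: 12.35
eef_pos: [526.0, -139.8, 20.3]
ee_rot: [2.015, -1.755, 0.638]
contact_force: [0.3, 0.4, -0.5]
gripper_width: 11.2
grasp_force: 39.3
```

```bash
python3 - <<'E'
from h import *
s=monitor.sense();print(s['time_s'],inbox(s['eef_pos']),s['contact_force']);gob([12,-44,14])
E
```

```text
12.35 [[  8.65405978 -39.50544054  20.33032626]] [ 0.29554654  0.44372382 -0.54823362]
d [-0.9  4.5  7.1] r [-0.32  0.03  0.13] rows>= 0.2
```

play_rows(commands=[{"dx": -1.7, "dy": 3, "dz": 2.5, "rx": 0, "ry": 0, "rz": 0, "fingers": 5}, {"dx": -3, "dy": 4, "dz": 4.2, "rx": 0, "ry": 0, "rz": 0, "fingers": 5}, {"dx": -3.5, "dy": 4, "dz": 5, "rx": 0, "ry": 0, "rz": 0, "fingers": 5}, {"dx": -3.5, "dy": 4, "dz": 5, "rx": 0, "ry": 0, "rz": 0, "fingers": 5}])

```text
time_s: 12.68
eef_pos: [522.6, -140.4, 15.7]
ee_rot: [2.015, -1.755, 0.642]
contact_force: [-3.5, 3.0, 8.9]
gripper_width: 11.4
grasp_force: 40.0
```

play_rows(commands=[{"dx": 0.3, "dy": 0, "dz": -0.5, "rx": 0, "ry": 0, "rz": 0, "fingers": 20}, {"dx": 0.3, "dy": 0, "dz": -0.5, "rx": 0, "ry": 0, "rz": 0, "fingers": 34}, {"dx": 0.3, "dy": 0, "dz": -0.5, "rx": 0, "ry": 0, "rz": 0, "fingers": 34}, {"dx": 0, "dy": 0, "dz": -10, "rx": 0, "ry": 0, "rz": 0, "fingers": 34}, {"dx": 0, "dy": 0, "dz": -40, "rx": 0, "ry": 0, "rz": 0, "fingers": 34}, {"dx": 0, "dy": 0, "dz": -80, "rx": 0, "ry": 0, "rz": 0, "fingers": 34}, {"dx": 0, "dy": 0, "dz": -120, "rx": 0, "ry": 0, "rz": 0, "fingers": 34}, {"dx": 0, "dy": 0, "dz": -135, "rx": 0, "ry": 0, "rz": 0, "fingers": 70}, {"dx": 0, "dy": 0, "dz": -135, "rx": 0, "ry": 0, "rz": 0, "fingers": 70}])

```text
time_s: 13.43
eef_pos: [513.3, -61.1, 128.1]
ee_rot: [2.02, -1.759, 0.644]
contact_force: [-0.1, 0.2, -0.2]
gripper_width: 57.2
grasp_force: 0.0
```

```bash
python3 - <<'E'
from h import *
s=monitor.sense();print(s['time_s'],inbox(s['eef_pos']),s['contact_force'])
go([500,395,125],toolR(-1.3,np.radians(30)))
E
```

```text
13.4333 [[-71.10419183 -41.5668299  128.06828718]] [-0.06089286  0.17126952 -0.18538996]
d [-374.3  -51.2 -255.9] r [ 3.44 -4.86 -6.59] rows>= 10.9
```

play_rows(commands=[{"dx": -374, "dy": -51, "dz": -256, "rx": 3.4, "ry": -4.9, "rz": -6.6, "fingers": 70}, {"dx": -374, "dy": -51, "dz": -256, "rx": 3.4, "ry": -4.9, "rz": -6.6, "fingers": 70}, {"dx": -374, "dy": -51, "dz": -256, "rx": 3.4, "ry": -4.9, "rz": -6.6, "fingers": 70}, {"dx": -374, "dy": -51, "dz": -256, "rx": 3.4, "ry": -4.9, "rz": -6.6, "fingers": 70}, {"dx": -374, "dy": -51, "dz": -256, "rx": 3.4, "ry": -4.9, "rz": -6.6, "fingers": 70}, {"dx": -374, "dy": -51, "dz": -256, "rx": 3.4, "ry": -4.9, "rz": -6.6, "fingers": 70}, {"dx": -374, "dy": -51, "dz": -256, "rx": 3.4, "ry": -4.9, "rz": -6.6, "fingers": 70}, {"dx": -374, "dy": -51, "dz": -256, "rx": 3.4, "ry": -4.9, "rz": -6.6, "fingers": 70}, {"dx": -374, "dy": -51, "dz": -256, "rx": 3.4, "ry": -4.9, "rz": -6.6, "fingers": 70}, {"dx": -374, "dy": -51, "dz": -256, "rx": 3.4, "ry": -4.9, "rz": -6.6, "fingers": 70}, {"dx": -374, "dy": -51, "dz": -256, "rx": 3.4, "ry": -4.9, "rz": -6.6, "fingers": 70}, {"dx": -374, "dy": -51, "dz": -256, "rx": 3.4, "ry": -4.9, "rz": -6.6, "fingers": 70}])

```text
time_s: 14.43
eef_pos: [498.4, 397.0, 116.9]
ee_rot: [2.198, -1.666, 0.584]
contact_force: [-0.5, -1.8, -2.4]
gripper_width: 70.3
grasp_force: 0.0
```

play_rows(commands=[{"dx": 0, "dy": 0, "dz": 0, "rx": 0, "ry": 0, "rz": 0, "fingers": 70}, {"dx": 0, "dy": 0, "dz": 0, "rx": 0, "ry": 0, "rz": 0, "fingers": 70}])

```text
time_s: 14.6
eef_pos: [498.8, 391.0, 119.1]
ee_rot: [2.193, -1.67, 0.582]
contact_force: [-0.5, -0.2, 0.3]
gripper_width: 70.1
grasp_force: 0.0
```

```bash
python3 - <<'E'
from h import *
im,T=shoot('wrist','w6.png');np.save('w6.npy',T);s=monitor.sense();print(s['time_s'],T[:3,3],s['q'].round(2))
E
```

```text
14.65 [498.8234132  390.97829876 119.13485626] [ 1.1   0.68  0.24  0.34 -1.55 -0.91]
```

View pics/w6.png

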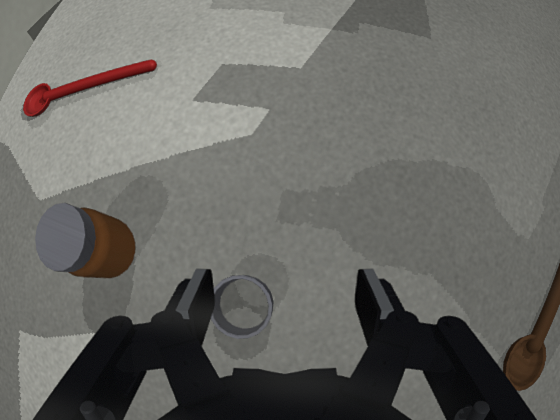

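The wrist view shows the cutter's top rim centred at (243,305), with the jar well clear at (85,240).

```bash
python3 - <<'E'
from h import *
T=np.load('w6.npy')
P=plane('wrist',[(243,305),(214,305),(272,305),(243,276),(243,334)],36,T);print(P.round(1))
c=P[1:,:2].mean(0);v=np.array([np.cos(-1.3),np.sin(-1.3)])
print(c); t=c+4*v; Rt=toolR(-1.3,np.radians(30))
go([t[0],t[1],75],Rt);go([t[0],t[1],14],Rt)
E
```

```text
[[523.4 419.8  36. ]
 [544.8 426.4  36. ]
 [502.2 413.7  36. ]
 [529.3 398.4  36. ]
 [517.5 441.6  36. ]]
[523.463007 420.034226]
d [-38.  -31.8  29.5] r [ 0.59 -0.11  0.04] rows>= 1.4
d [-68.6 -32.4  82.3] r [ 0.59 -0.11  0.04] rows>= 2.7
```

play_rows(commands=[{"dx": -19, "dy": -16, "dz": 15, "rx": 0.6, "ry": 0, "rz": 0, "fingers": 80}, {"dx": -38, "dy": -32, "dz": 29.5, "rx": 0.6, "ry": 0, "rz": 0, "fingers": 80}, {"dx": -42, "dy": -32, "dz": 35, "rx": 0.6, "ry": 0, "rz": 0, "fingers": 80}, {"dx": -52, "dy": -32, "dz": 55, "rx": 0.6, "ry": 0, "rz": 0, "fingers": 80}, {"dx": -63, "dy": -32.4, "dz": 74, "rx": 0.6, "ry": 0, "rz": 0, "fingers": 80}, {"dx": -66, "dy": -32.4, "dz": 79, "rx": 0.6, "ry": 0, "rz": 0, "fingers": 80}, {"dx": -66, "dy": -32.4, "dz": 79, "rx": 0.6, "ry": 0, "rz": 0, "fingers": 80}])

```text
time_s: 15.23
eef_pos: [524.3, 414.9, 17.7]
ee_rot: [2.199, -1.67, 0.591]
contact_force: [0.3, -0.3, 1.4]
gripper_width: 80.0
grasp_force: 0.0
```

```bash
python3 - <<'E'
from h import *
c=np.array([523.5,420]);v=np.array([np.cos(-1.3),np.sin(-1.3)]);t=c+4*v
go([t[0],t[1],14],toolR(-1.3,np.radians(30)));print(monitor.sense()['contact_force'])
E
```

```text
d [-2.8 -0.6  2.7] r [ 0.08 -0.2   0.07] rows>= 0.1
[ 0.28093256 -0.28144588  1.35213377]
```

play_rows(commands=[{"dx": -2.8, "dy": -0.6, "dz": 2.7, "rx": 0, "ry": 0, "rz": 0, "fingers": 80}, {"dx": -2.8, "dy": -0.6, "dz": 2.7, "rx": 0, "ry": 0, "rz": 0, "fingers": 40}, {"dx": -2.8, "dy": -0.6, "dz": 2.7, "rx": 0, "ry": 0, "rz": 0, "fingers": 40}, {"dx": -2.8, "dy": -0.6, "dz": 2.7, "rx": 0, "ry": 0, "rz": 0, "fingers": 40}, {"dx": -2.8, "dy": -0.6, "dz": 2.7, "rx": 0, "ry": 0, "rz": 0, "fingers": 40}, {"dx": -2.8, "dy": -0.6, "dz": 2.7, "rx": 0, "ry": 0, "rz": 0, "fingers": 40}, {"dx": 8, "dy": -0.6, "dz": -18, "rx": 0, "ry": 0, "rz": 0, "fingers": 40}, {"dx": 26, "dy": -0.6, "dz": -50, "rx": 0, "ry": 0, "rz": 0, "fingers": 40}, {"dx": 46, "dy": -0.6, "dz": -84, "rx": 0, "ry": 0, "rz": 0, "fingers": 40}, {"dx": 46, "dy": -0.6, "dz": -84, "rx": 0, "ry": 0, "rz": 0, "fingers": 40}], newtons=40)

```text
time_s: 16.07
eef_pos: [527.3, 422.1, 123.6]
ee_rot: [2.212, -1.682, 0.597]
contact_force: [0.7, 0.2, 2.3]
gripper_width: 49.2
grasp_force: 41.7
```

```bash
python3 - <<'E'
from h import *
gob([-66,-98,125],30);gob([-62,-98,60],30);gob([-62,-98,24],30)
E
```

```text
d [400.7 200.7 223.1] r [-4.65  0.44  6.58] rows>= 12.0
d [372.  202.1 281.6] r [-4.65  0.44  6.58] rows>= 12.2
d [354.2 202.6 312.9] r [-4.65  0.44  6.58] rows>= 12.3
```

Cutter held (49 mm). With the fingers gripping, the pair is about 80 mm wide, so I'll aim for box y = -92, between the spoon handle and the near wall, and release just above the floor.

play_rows(commands=[{"dx": 400, "dy": 196, "dz": 223, "rx": -4.6, "ry": 0.4, "rz": 6.6, "fingers": 40}, {"dx": 400, "dy": 196, "dz": 223, "rx": -4.6, "ry": 0.4, "rz": 6.6, "fingers": 40}, {"dx": 400, "dy": 196, "dz": 223, "rx": -4.6, "ry": 0.4, "rz": 6.6, "fingers": 40}, {"dx": 400, "dy": 196, "dz": 223, "rx": -4.6, "ry": 0.4, "rz": 6.6, "fingers": 40}, {"dx": 400, "dy": 196, "dz": 223, "rx": -4.6, "ry": 0.4, "rz": 6.6, "fingers": 40}, {"dx": 400, "dy": 196, "dz": 223, "rx": -4.6, "ry": 0.4, "rz": 6.6, "fingers": 40}, {"dx": 400, "dy": 196, "dz": 223, "rx": -4.6, "ry": 0.4, "rz": 6.6, "fingers": 40}, {"dx": 400, "dy": 196, "dz": 223, "rx": -4.6, "ry": 0.4, "rz": 6.6, "fingers": 40}, {"dx": 400, "dy": 196, "dz": 223, "rx": -4.6, "ry": 0.4, "rz": 6.6, "fingers": 40}, {"dx": 400, "dy": 196, "dz": 223, "rx": -4.6, "ry": 0.4, "rz": 6.6, "fingers": 40}, {"dx": 400, "dy": 196, "dz": 223, "rx": -4.6, "ry": 0.4, "rz": 6.6, "fingers": 40}, {"dx": 400, "dy": 196, "dz": 223, "rx": -4.6, "ry": 0.4, "rz": 6.6, "fingers": 40}])

```text
time_s: 17.07
eef_pos: [458.2, -76.2, 121.6]
ee_rot: [2.058, -1.797, 0.55]
contact_force: [1.4, -1.0, 0.5]
gripper_width: 49.3
grasp_force: 41.7
```

play_rows(commands=[{"dx": 0, "dy": 0, "dz": 0, "rx": 0, "ry": 0, "rz": 0, "fingers": 40}, {"dx": 0, "dy": 0, "dz": 0, "rx": 0, "ry": 0, "rz": 0, "fingers": 40}, {"dx": 0, "dy": 0, "dz": 0, "rx": 0, "ry": 0, "rz": 0, "fingers": 40}])

```text
time_s: 17.32
eef_pos: [459.3, -74.4, 121.8]
ee_rot: [2.057, -1.798, 0.551]
contact_force: [-0.3, 0.6, -0.9]
gripper_width: 49.1
grasp_force: 41.8
```

```bash
python3 - <<'E'
from h import *
im,T=shoot('wrist','w7.png');np.save('w7.npy',T)
s=monitor.sense();print(s['time_s'],inbox(s['eef_pos']),s['gripper_width'],s['contact_force'])
f=lambda px,z:inbox(plane('wrist',px,z,T)).round(1)
hsv=cv2.cvtColor(im,cv2.COLOR_BGR2HSV).astype(int);m=(hsv[...,0]<25)&(hsv[...,1]>70)
for c in comps(m,300)[:4]:
    ys,xs=np.nonzero(c);P=f(np.c_[xs,ys],11);print(c.sum(),rect(c)[0],P.min(0),P.max(0))
    for x in(-70,-50,-20):
        k=abs(P[:,0]-x)<4
        if k.any(): print('  x',x,'y',P[k,1].min(),P[k,1].max())
gob([-62,-92,70],30);gob([-62,-92,30],30);gob([-62,-92,23],30)
E
```

```text
17.3667 [[-65.7228476  -96.48484509 121.74178023]] 48.79511251953946 [ 0.11006421  0.05827669 -1.19879707]
3287 (157.68695068359375, 140.80056762695312) [ 1.8  9.6 11. ] [133.  42.  11.]
3277 (224.0, 194.5) [-62.5 -63.6  11. ] [ 87.  -17.4  11. ]
  x -50 y -48.3 -35.9
  x -20 y -48.5 -35.8
d [-23.   -5.   46.5] r [ 0.48 -0.44  0.22] rows>= 1.2
d [-43.2  -5.3  80.9] r [ 0.48 -0.44  0.22] rows>= 2.2
d [-46.8  -5.4  87. ] r [ 0.48 -0.44  0.22] rows>= 2.4
```

play_rows(commands=[{"dx": -8, "dy": -5, "dz": 15, "rx": 0.5, "ry": -0.4, "rz": 0.2, "fingers": 40}, {"dx": -23, "dy": -5, "dz": 46, "rx": 0.5, "ry": -0.4, "rz": 0.2, "fingers": 40}, {"dx": -34, "dy": -5, "dz": 66, "rx": 0.5, "ry": -0.4, "rz": 0.2, "fingers": 40}, {"dx": -41, "dy": -5, "dz": 77, "rx": 0.5, "ry": -0.4, "rz": 0.2, "fingers": 40}, {"dx": -44, "dy": -5, "dz": 82, "rx": 0.5, "ry": -0.4, "rz": 0.2, "fingers": 40}, {"dx": -44, "dy": -5, "dz": 82, "rx": 0.5, "ry": -0.4, "rz": 0.2, "fingers": 40}, {"dx": -44, "dy": -5, "dz": 82, "rx": 0.5, "ry": -0.4, "rz": 0.2, "fingers": 40}])

```text
time_s: 17.95
eef_pos: [464.4, -76.6, 29.0]
ee_rot: [2.066, -1.804, 0.555]
contact_force: [-0.2, -0.1, 0.6]
gripper_width: 49.2
grasp_force: 41.8
```

```bash
python3 - <<'E'
from h import *
s=monitor.sense();print(inbox(s['eef_pos']),s['contact_force']);gob([-62,-92,20],30)
E
```

```text
[[-62.26476436 -92.08526976  28.97401083]] [-0.15303488 -0.1064392   0.58382804]
d [-4.3 -0.1  7.9] r [-0.03 -0.08  0.09] rows>= 0.2
```

play_rows(commands=[{"dx": -2, "dy": 0, "dz": 4, "rx": 0, "ry": 0, "rz": 0, "fingers": 40}, {"dx": -4.2, "dy": 0, "dz": 8, "rx": 0, "ry": 0, "rz": 0, "fingers": 40}, {"dx": -4.2, "dy": 0, "dz": 8, "rx": 0, "ry": 0, "rz": 0, "fingers": 40}, {"dx": -4.2, "dy": 0, "dz": 8, "rx": 0, "ry": 0, "rz": 0, "fingers": 53}, {"dx": -4.2, "dy": 0, "dz": 8, "rx": 0, "ry": 0, "rz": 0, "fingers": 56}, {"dx": -4.2, "dy": 0, "dz": 8, "rx": 0, "ry": 0, "rz": 0, "fingers": 56}, {"dx": -4.2, "dy": 0, "dz": 0, "rx": 0, "ry": 0, "rz": 0, "fingers": 56}, {"dx": -4.2, "dy": 0, "dz": -25, "rx": 0, "ry": 0, "rz": 0, "fingers": 56}, {"dx": -4, "dy": 0, "dz": -60, "rx": 0, "ry": 0, "rz": 0, "fingers": 56}, {"dx": -4, "dy": 0, "dz": -100, "rx": 0, "ry": 0, "rz": 0, "fingers": 56}, {"dx": -4, "dy": 0, "dz": -120, "rx": 0, "ry": 0, "rz": 0, "fingers": 56}, {"dx": -4, "dy": 0, "dz": -120, "rx": 0, "ry": 0, "rz": 0, "fingers": 56}])

```text
time_s: 18.95
eef_pos: [456.9, -11.4, 133.7]
ee_rot: [2.07, -1.809, 0.557]
contact_force: [0.9, 0.2, -0.1]
gripper_width: 56.1
grasp_force: 0.0
```

```bash
python3 - <<'E'
from h import *
im,T=shoot('wrist','w8.png');np.save('w8.npy',T);s=monitor.sense();print(s['time_s'],inbox(s['eef_pos']),s['contact_force'])
gob([-60,20,150])
E
```

```text
19.0 [[-126.62423093  -92.35308201  131.5636757 ]] [ 0.29088713  0.04475425 -1.48457891]
d [  67.  -112.3   17.5] r [-0.13  5.08  0.  ] rows>= 3.2
```

```bash
python3 - <<'E'
from h import *
gob([-40,110,125])
E
```

```text
d [  71.8 -202.2   49.3] r [-0.13  5.08  0.  ] rows>= 5.3
```

play_rows(commands=[{"dx": 14, "dy": -40, "dz": 10, "rx": 0, "ry": 1, "rz": 0, "fingers": 56}, {"dx": 28, "dy": -80, "dz": 20, "rx": 0, "ry": 2, "rz": 0, "fingers": 56}, {"dx": 43, "dy": -120, "dz": 30, "rx": 0, "ry": 3, "rz": 0, "fingers": 56}, {"dx": 58, "dy": -160, "dz": 40, "rx": 0, "ry": 4, "rz": 0, "fingers": 56}, {"dx": 72, "dy": -202, "dz": 49, "rx": 0, "ry": 5, "rz": 0, "fingers": 56}, {"dx": 72, "dy": -202, "dz": 49, "rx": 0, "ry": 5, "rz": 0, "fingers": 56}, {"dx": 72, "dy": -202, "dz": 49, "rx": 0, "ry": 5, "rz": 0, "fingers": 56}, {"dx": 72, "dy": -202, "dz": 49, "rx": 0, "ry": 5, "rz": 0, "fingers": 56}])

```text
time_s: 19.67
eef_pos: [665.6, -74.8, 121.3]
ee_rot: [2.005, -1.755, 0.629]
contact_force: [-0.1, -0.0, 0.5]
gripper_width: 56.0
grasp_force: 0.0
```

```bash
python3 - <<'E'
from h import *
im,T=shoot('wrist','w9.png');np.save('w9.npy',T);print(inbox(T[:3,3]))
c=im[50:350,180:580]; cv2.imwrite('pics/w9c.png',cv2.resize(c,None,fx=2,fy=2,interpolation=cv2.INTER_CUBIC))
E
```

```text
[[-37.229319   107.54799301 121.33310224]]
```

View pics/w9c.png

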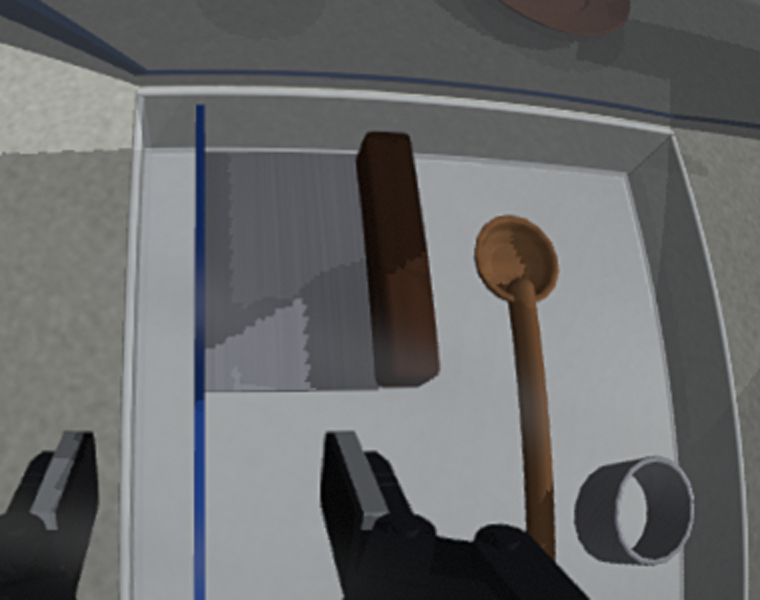

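Seen from directly above the divider, the blade edge is flush along the blue edge (x≈203). The blade end meets the wall line (y≈152 against 150, about 1 mm). The spoon (515,260) and the standing cutter (635,510) are inside the box, and the gripper is clear.

```bash
python3 -c "
from rig import job
print(job.job_done())"
```

```text
the job is handed in; nothing more can be done
None
```

The job is handed in: the scraper sits flush on the divider with its end at the hinge wall, the spoon and cutter are inside the box, the lid is still open, and nothing touched the jar, plate or mug; I don't have the judge's result.

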